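# Stand the fallen bookend back against the books

## Task

The wooden bookend has fallen over on its back: push its raised foot away from the books until it tips back up and stands on its foot, then push it along the desk until its back is snug and square against the end of the row of books, about in the middle of the book. Only push with the fingers, never pick the bookend up; leave the books standing in their place and do not disturb the pen cup, paperweight and mouse. Finish clear of everything.

Things in the scene. Friction and masses are not known exactly. Their poses are not given: they have to be found in the camera images.
- bookend: Loose L-shaped wooden bookend, 100 mm wide along own x, 0.3-0.55 kg: a back plate along own y and a foot along own z meet at the heel edge. Origin: middle of the heel edge. It starts on its back: own y level, towards the books (within 0.2 rad), own z up. Standing: own y up, own z level, away from the books. Slides at 2 to 6 N; a push high up on it when standing tips it.
- bookend_foot (a point): Middle of the end of the bookend's foot, on the sole: 110 mm from the heel along own z. The foot is 16 mm thick (own y 0 to 16 mm; sole at y = 0). At the start the foot stands straight up, inner face towards the books; pushed away from the books at about 85 mm height, it turns about the heel, which stays put, and after about 45 degrees falls onto its sole by itself.
- bookend_plate (a point): Middle of the free end of the bookend's back plate, on its back: 146 mm from the heel along own y. The plate is 8 mm thick (own z 0 to 8 mm); its back (z = 0) lies on the desk at the start, the free end 30 to 80 mm from the books, and must finally face and meet the nearest book.
- book1: Book nearest to the bookend, standing upright, 30 mm thick along its own y, 150 mm deep along its own x, 200 mm high. Origin: centre of its underside; own z up, own y points along the row away from the bookend, so the face that the bookend must meet is the plane y = -15 mm. Loose, 0.45 kg.
- book2: Middle book, upright behind book1, 32 x 150 x 190 mm, origin at the centre of its underside, axes as book1. Loose.
- book3: Last book, between book2 and the file, 40 x 150 x 210 mm, origin at the centre of its underside, axes as book1. Loose.
- filebox: Black magazine file standing on the desk at the far end of the row, fixed: 90 mm along its own y (the row), 200 mm along x, 240 mm high. Origin: centre of its underside; axes as book1. It backs the row so that a push on book1 does not shift the books.
- pencup: Bystander: empty terracotta-coloured pen cup, 76 mm across, 80 mm high, loose; origin at the centre of its underside.
- paperweight: Bystander: round amber glass paperweight, 68 mm across, 53 mm high, loose; origin at the centre of its underside.
- mouse: Bystander: black computer mouse, 105 x 62 x 33 mm, loose; origin at the centre of its underside.
Things that resemble listed ones, but are neither listed nor needed, are in the scene too. Of the things like the bookend, leave any that is turquoise; of the rest the smaller one is meant.

How it is judged (in metres and radians):
On the way, in this order (a step that is already met when the one before it is completed fails the run):
1. the bookend has been tipped up and stands on its foot, still away from the books (angle between bookend's own y axis and vertical below 0.1 rad and height (world z) of bookend below 0.008 m and y of bookend in the frame of book1 below -0.05 m), for 0.2 s.
2. the bookend has been pushed along, upright, until its back is against the nearest book (angle between bookend's own y axis and vertical below 0.1 rad and height (world z) of bookend below 0.008 m and y of bookend in the frame of book1 above -0.022 m and x of bookend in the frame of book1 between -0.03 and 0.03 m and angle between the x axis of bookend and the x axis of book1, either way round below 0.1 rad), for 0.2 s.
At the end, for the whole second after the job is handed in: The bookend stands on its foot (within 0.10 rad of upright, sole on the desk), at rest, its back within 7 mm of the nearest book's face at the middle and square to it within 0.10 rad, its middle within 30 mm of the book's middle along the book's depth; all three books upright within 0.1 rad (all of step 2 and linear speed of bookend below 0.01 m/s and angle between each of book1, book2, book3's own z axis and vertical below 0.1 rad); the robot touches nothing.
It fails at once if the bookend was lifted off the desk (its heel edge more than 30 mm up) (height (world z) of bookend above 0.03 m).
It fails at once if a book was knocked over, lifted or pushed more than 40 mm out of place (angle between any of book1, book2, book3's own z axis and vertical above 0.3 rad or height (world z) of any of book1, book2, book3 above 0.025 m or distance of any of book1, book2, book3 from where it was at the start of the episode above 0.04 m).
It fails at once if the pen cup, paperweight or mouse was moved more than 30 mm (distance of any of pencup, paperweight, mouse from where it was at the start of the episode above 0.03 m).
It also fails if it takes over 59 s, if anything falls off the work surface, if the arm or the gripper's body presses on something with over 40 N, if the wrist force passes 120 N, or if a joint passes its speed limit or range.

## Robot

A 6-joint arm with a two-finger parallel gripper is mounted at the origin on the work surface. World frame = base frame: x ahead of the robot, y to its left, z up, the work surface at z = 0. Lengths are in m, angles in degrees, forces in N, time in s.
With the tool pointing down it reaches from about 0.2 to 0.875 m from the base axis. Payload 3.4 kg.
Tool frame: the origin (TCP) lies at the very end of the fingers, on their centre line; the grasp point (between the pads) lies 19 mm behind it; z points along the fingers, y is the direction in which the jaws open and shut (so a half turn about z gives the same grasp; the last joint's range is limited). The gripper opens to 94 mm and grips with 3 to 60 N. Pads are 16 mm wide; open, the fingers measure 119 mm over their backs; the gripper's body (75 mm by 177 mm) begins 78 mm behind the grasp point.
Start: joints at [61.879, 15.808, 86.224, -0, 77.962, -6.933], TCP at [0.208, 0.536, 0.205] pointing down, gripper open.
Joint ranges: [-165.64, 165.64], [-43.16, 119.46], [12.63, 154.43], [-67.54, 247.53], [6.08, 155.33], [-154.97, 154.97]. Speed limits (degrees/s): [147.25, 147.25, 180, 180, 180, 180].

## Interface

Orientations are given as a 3x3 rotation matrix whose columns are the frame's x, y, z axes.
In Python, from plant import manip gives the robot as it stands. The module is installed in compiled form; this text tells all that it offers.
- The arm moves only by the tool arm_command, never from a script. Its argument "commands" is a list of rows, each an object with "travel": the shift along the tool's x, y, z in mm, a list of three; "roll": the turn about the tool's z in degrees; "fingers": the finger opening in mm, from 0 to 94. In form: [{"travel": [tx, ty, tz], "roll": roll, "fingers": fingers}, ...]. A call has 1 to 10 rows; each row is the pose to reach, as a shift and turn from the pose measured when the call began, along the tool's axes at that moment; what a row does not reach only later rows make up. A row lasts 1/10 s, in which the tool goes at most 50 mm and 8.59 degrees, less where a joint would pass 70% of its speed; a pose out of reach is approached as far as the arm can. A call with a gripper value outside its range is refused whole. The fingers move at their own pace and stop on an object; "newtons" is the grip in N (left out, the last holds). Time passes only in rows, so rows that repeat a pose let the fingers close. It gives the time, the measured TCP pose, the force and the opening at its end, in the units of the state.
- manip.get_state(): the state, without advancing time (a new reading comes with each control period).
- manip.capture(name): name is "scene" or "side" or "wrist"; returns (picture, depth): 420x560x3 uint8, red, green, blue; 420x560 float32, m along the optical axis (not along the pixel's ray), 0 where there is no reading.
- manip.camera_params(name): a dict with "fx", "fy", "cx", "cy" (pixels), "distortion" ([k1, k2, p1, p2, k3] as OpenCV has them; the pictures are not rectified), "extrinsics" (4x4, takes a point from world to camera coordinates); the wrist camera has in their place "hand_eye" (4x4, takes a point from camera to tool coordinates, whose origin is the TCP and whose axes are the flange's). Camera axes: x right, y down, z forward; pixel columns grow to the right and rows downward; lengths in m; the calibration is good to about 2 mm. A picture is of the moment at which its call begins: read the wrist's pose just before it. camera_params takes no time and is no camera call.
- manip.sign_off(): hands the job in, once; it reports no verdict.
Trained networks look in the newest picture that a camera, given by its name, has taken for a name from the list of things; names that differ only in an ending like _2 or _b are one class to them, and where a whole thing is asked for, a point or a joint stands for the part that bears it (a point fixed in the world has none). Each returns a list of dicts, best first, with "score" (0 to 1); they miss things now and then, are a little off and sometimes report something else, mostly with a low value. They report only what shows in the picture. A call takes as long as a camera call. They do not tell look-alikes from the thing itself.
- manip.look_for(camera, query): "xy" ([column, row] in pixels, amid what is visible of it).
The state is a dict: "time": time; "joint_pos": joint angles; "qvel": joint speeds; "joint_efforts": joint torques, N m; "tcp_pos": TCP position; "tool_rot": TCP orientation; "wrist_force": force on the tool from outside, world axes, zero at the start; "ft_torque": the same for the moment, N m; "opening": finger opening in m.
Only numpy, scipy, OpenCV 4.12 (cv2) and the standard library are available. Lean on these libraries where they do the work, as an engineer would, in place of code of your own. Each camera call takes 0.05 s, during which the arm holds its last target.

## Working session

There is one attempt and no reset: what is moved stays moved. The work goes in short steps, Python scripts to look and compute and a tool call to move; the robot and the scene stay as the last step left them, time stands still between calls to the robot, and variables do not carry over. Pictures are saved under pics/ and viewed, and the job is handed in when it is done.

Besides the shell and the picture viewer there is one more tool, called after "Emit:" as name([rows], argument=value, ...), one row to a line, values as JSON. arm_command: Moves the arm, as the interface text tells. Its arguments: {"type":"object","properties":{"commands":{"type":"array","items":{"type":"object","properties":{"travel":{"type":"array","items":{"type":"number"}},"roll":{"type":"number"},"fingers":{"type":"number"}}}},"newtons":{"type":"number"}},"required":["commands"]}

```bash
mkdir -p pics; cat > h.py <<'E'
import numpy as np, cv2
from plant import manip
def cap(n,save=None):
    st=manip.get_state(); p,d=manip.capture(n); c=manip.camera_params(n)
    if n=='wrist':
        T=np.eye(4);T[:3,:3]=np.array(st['tool_rot']);T[:3,3]=st['tcp_pos']
        W=T@np.array(c['hand_eye'])
    else: W=np.linalg.inv(np.array(c['extrinsics']))
    if save:
        cv2.imwrite(f'pics/{save}.png',p[:,:,::-1]); np.savez(f'pics/{save}.npz',p=p,d=d,W=W,K=np.array([[c['fx'],0,c['cx']],[0,c['fy'],c['cy']],[0,0,1]]),D=np.array(c['distortion']))
    return p,d
def cloud(name):
    z=np.load(f'pics/{name}.npz');d=z['d'];h,w=d.shape
    u,v=np.meshgrid(np.arange(w),np.arange(h))
    n=cv2.undistortPoints(np.stack([u,v],-1).reshape(-1,1,2).astype(float),z['K'],z['D']).reshape(h,w,2)
    P=np.concatenate([n*d[...,None],d[...,None]],-1)
    X=P@z['W'][:3,:3].T+z['W'][:3,3]; X[d==0]=np.nan
    return X,z['p']
E
python3 - <<'E'
from h import *
for n in ['scene','side','wrist']: cap(n,n+'0')
for n in ['scene','side']:
  for q in ['bookend','book1','pencup','paperweight','mouse','filebox']:
    print(n,q,[(np.round(r['xy']),round(r['score'],2)) for r in manip.look_for(n,q)])
print(manip.get_state())
E
```

```text
scene bookend [(array([173., 215.]), 0.91), (array([284., 203.]), 0.87), (array([303., 146.]), 0.81)]
scene book1 [(array([363., 163.]), 0.72), (array([342., 166.]), 0.6), (array([372., 146.]), 0.57), (array([286., 204.]), 0.53)]
scene pencup [(array([365., 257.]), 0.62)]
scene paperweight [(array([325., 289.]), 0.85)]
scene mouse [(array([169., 317.]), 0.73), (array([324., 287.]), 0.59)]
scene filebox [(array([390., 142.]), 0.95), (array([287., 199.]), 0.43)]
side bookend [(array([295., 146.]), 0.97), (array([318., 228.]), 0.89), (array([454., 240.]), 0.74)]
side book1 [(array([352., 266.]), 0.92), (array([341., 251.]), 0.55), (array([320., 227.]), 0.3)]
side pencup [(array([210., 301.]), 0.89), (array([409., 314.]), 0.53), (array([317., 225.]), 0.31)]
side paperweight [(array([188., 261.]), 0.74)]
side mouse [(array([174., 157.]), 0.8)]
side filebox [(array([409., 311.]), 0.59)]
{'time': 0.75, 'joint_pos': array([ 6.18792334e+01,  1.58071154e+01,  8.62231324e+01, -5.95765208e-04,
        7.79624753e+01, -6.93208620e+00]), 'qvel': array([-0.0199947 , -0.04442947, -0.03559356,  0.02318169, -0.02374309,
       -0.0667702 ]), 'joint_efforts': array([-6.99526681e-04, -4.04376233e+01, -2.37474185e+01,  7.04354444e-02,
        2.47373502e-02, -1.45461627e-05]), 'tcp_pos': array([0.20785175, 0.5361664 , 0.20550985]), 'tool_rot': array([[-9.32396010e-01,  3.61438343e-01,  6.88309814e-05],
       [ 3.61438349e-01,  9.32396004e-01,  1.07220654e-04],
       [-2.54240764e-05,  1.24850266e-04, -9.99999992e-01]]), 'wrist_force': array([0.43249051, 0.41224685, 0.32549667]), 'ft_torque': array([ 0.01440636,  0.01148986, -0.01220971]), 'opening': 0.09407387036095442}
```

View pics/scene0.png

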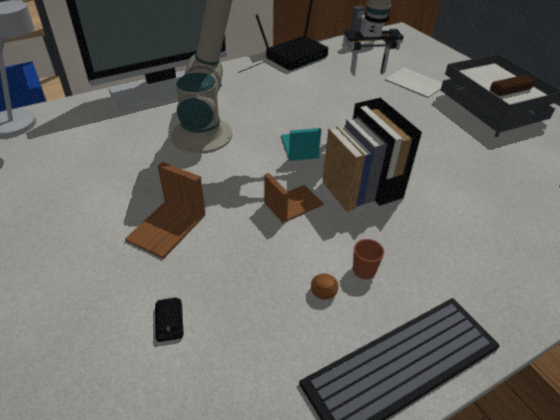

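View pics/side0.png

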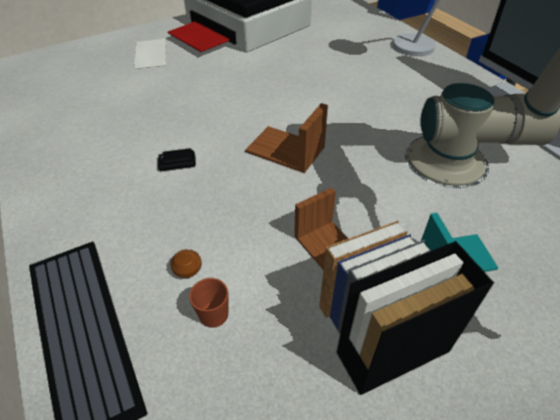

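View pics/wrist0.png

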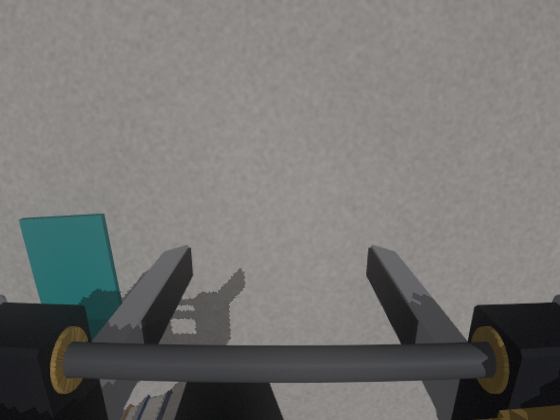

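Candidates for the bookend in the scene view are large brown at (170,215), small brown at (290,200) and turquoise at (302,145). The small brown one at (290,200) is meant: it isn't turquoise, it's the smaller of the other two, and it lies in front of the books. In the side view it is at (318,228).

```bash
python3 - <<'E'
from h import *
a=cv2.imread('pics/scene0.png')[120:300,220:440]; b=cv2.imread('pics/side0.png')[170:400,230:510]
cv2.imwrite('pics/c1.png',np.hstack([cv2.resize(a,(400,327)),cv2.resize(b,(398,327))]))
for n in ['scene0','side0']:
    X,p=cloud(n); np.set_printoptions(precision=3,suppress=True)
    pts={'scene0':{'be foot':(272,190),'be plate':(300,205),'big foot':(185,190),'b1 face':(345,180),'b1top':(345,137),'cup':(367,262),'pw':(324,284),'mouse':(169,317),'file':(390,110),'tq':(305,145)},
     'side0':{'foot':(315,215),'plate':(322,245),'b1top':(365,243),'cup':(210,305),'pw':(187,262),'mouse':(177,160),'file':(415,285)}}[n]
    for k,(u,v) in pts.items(): print(n,k,X[v,u])
E
```

```text
scene0 be foot [0.463 0.033 0.081]
scene0 be plate [0.484 0.117 0.005]
scene0 big foot [ 0.358 -0.183  0.089]
scene0 b1 face [0.538 0.228 0.098]
scene0 b1top [0.47  0.262 0.191]
scene0 cup [0.795 0.114 0.073]
scene0 pw [ 0.785 -0.001  0.046]
scene0 mouse [ 0.686 -0.354  0.03 ]
scene0 file [0.46  0.424 0.229]
scene0 tq [0.294 0.248 0.057]
side0 foot [0.468 0.046 0.057]
side0 plate [0.476 0.095 0.006]
side0 b1top [0.498 0.249 0.196]
side0 cup [0.765 0.118 0.006]
side0 pw [0.773 0.022 0.047]
side0 mouse [ 0.678 -0.33   0.031]
side0 file [0.493 0.369 0.219]
```

View pics/c1.png

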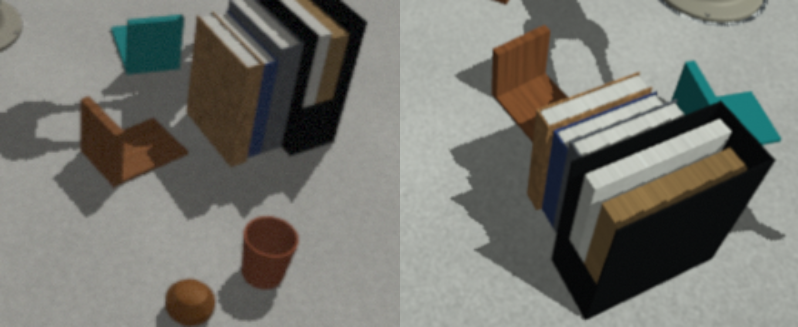

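The crop confirms the small brown L on its back: the foot is up and the plate points at the books. Next I'll fit the planes.

```bash
python3 - <<'E'
from h import *
np.set_printoptions(precision=3,suppress=True)
A,pa=cloud('scene0');B,pb=cloud('side0')
X=np.vstack([A.reshape(-1,3),B.reshape(-1,3)]);C=np.vstack([pa.reshape(-1,3),pb.reshape(-1,3)])
k=(X[:,0]>.2)&(X[:,0]<.9)&(X[:,1]>-.45)&(X[:,1]<.55)&(X[:,2]>-.01)&(X[:,2]<.3)
X=X[k];C=C[k]
im=np.zeros((560,760,3),np.uint8)+40   # x down? u=y, v=x, 1.25mm
s=700
o=np.argsort(X[:,2]);X=X[o];C=C[o]
u=((X[:,1]+.45)*s).astype(int);v=((X[:,0]-.15)*s).astype(int)
ok=(u>=0)&(u<760)&(v>=0)&(v<560)
for du in(0,1):
  for dv in (0,1): im[np.clip(v[ok]+dv,0,559),np.clip(u[ok]+du,0,759)]=np.clip(C[ok][:,::-1].astype(int)*1.5,0,255)
cv2.imwrite('pics/top.png',im)
# planes
def plane(P):
    P=P[~np.isnan(P).any(1)]
    m=np.median(P,0)
    for _ in range(8):
        n=np.linalg.svd(P-m,full_matrices=False)[2][2]; r=(P-m)@n; P=P[abs(r)<max(.002,2*r.std())]; m=P.mean(0)
    return m,n,len(P),r.std()
R=lambda X,u0,u1,v0,v1:X[v0:v1,u0:u1].reshape(-1,3)
print('b1 face',plane(R(A,334,350,155,190)))
print('foot sole',plane(R(A,268,279,188,208)))
print('foot inner',plane(R(B,303,328,206,222)))
# bookend region by color, z
br=(C[:,0].astype(int)-C[:,2]>25)&(X[:,0]>.38)&(X[:,0]<.6)&(X[:,1]>-.02)&(X[:,1]<.2)
for lo,hi in[(.0,.02),(.03,.1),(.1,.12)]:
    q=X[br&(X[:,2]>lo)&(X[:,2]<hi)]; print(lo,len(q)); 
    if len(q)>5: print(cv2.minAreaRect((q[:,:2]*1000).astype(np.float32)),np.percentile(q,[1,99],0))
np.save('pics/be.npy',X[br])
E
```

```text
b1 face (array([0.513, 0.232, 0.107]), array([-0.085, -0.996, -0.001]), 505, np.float64(0.000977512010033811))
foot sole (array([0.468, 0.034, 0.057]), array([ 0.05 , -0.999, -0.   ]), 211, np.float64(0.0008359208586345557))
foot inner (array([0.469, 0.047, 0.064]), array([-0.066,  0.998, -0.006]), 396, np.float64(0.0008559209106333601))
0.0 1923
((453.23468017578125, 99.59748077392578), (128.50059509277344, 157.29037475585938), 3.794656753540039) [[0.416 0.033 0.001]
 [0.518 0.176 0.019]]
0.03 1217
((468.111572265625, 39.8922119140625), (106.85582733154297, 20.179044723510742), 5.003065586090088) [[0.417 0.031 0.031]
 [0.52  0.052 0.099]]
0.1 529
((469.1545104980469, 40.77912139892578), (105.23811340332031, 21.45598793029785), 3.8674793243408203) [[0.418 0.03  0.1  ]
 [0.519 0.051 0.112]]
```

View pics/top.png

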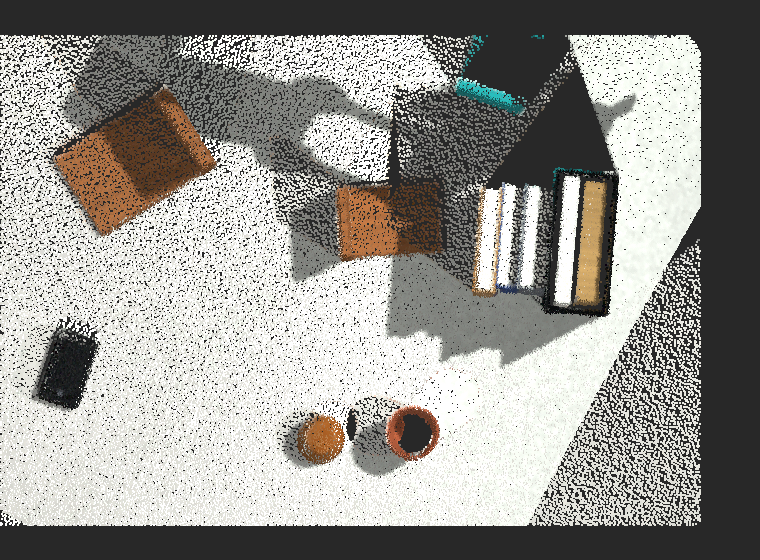

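```bash
python3 - <<'E'
from h import *
np.set_printoptions(precision=4,suppress=True)
A,pa=cloud('scene0');B,pb=cloud('side0')
for nm,M in(('scene',A),('side',B),('both',np.vstack([A.reshape(-1,3),B.reshape(-1,3)]))):
    X=M.reshape(-1,3);X=X[~np.isnan(X).any(1)]
    n=np.array([.085,.996,0]);e=np.array([.996,-.085,0])
    s=X@n;t=X@e
    k=(X[:,2]>.03)&(X[:,2]<.206)&(s>.262)&(s<.300)&(t>.3)&(t<.65)
    kt=k&(X[:,2]>.18)
    for lab,kk in(('all',k),('top',kt)): print(nm,lab,kk.sum(),'s',np.percentile(s[kk],[1,5,50,95,99]),'t',np.percentile(t[kk],[.5,2,98,99.5]))
    kf=(X[:,2]>.03)&(X[:,2]<.19)&(s>.25)&(s<.285)&(t>.3)&(t<.65)
    if kf.sum()>100:
        h=np.histogram(s[kf],20);print(h[0],h[1][[0,-1]])
        print('t face',np.percentile(t[kf],[.5,2,98,99.5]))
    be=X[(X[:,2]>.06)&(X[:,2]<.12)&(X[:,1]<.07)&(X[:,1]>.015)&(X[:,0]>.38)&(X[:,0]<.56)]
    print('foot rect',cv2.minAreaRect((be[:,:2]*1000).astype(np.float32)), np.percentile(be,[1,99],0))
E
```

```text
scene all 1985 s [0.2715 0.2723 0.2749 0.2956 0.2991] t [0.3974 0.4009 0.5481 0.5491]
scene top 451 s [0.2719 0.2729 0.2815 0.2982 0.2996] t [0.397  0.402  0.5477 0.5482]
[  7  39  88 192 267 294 252 142  53  28  13   7  14  10   8  10  13   4
   9   9] [0.2704 0.2849]
t face [0.3968 0.4004 0.5477 0.549 ]
foot rect ((470.56884765625, 41.493770599365234), (102.15390014648438, 20.649221420288086), 3.0273988246917725) [[0.4212 0.0307 0.0604]
 [0.5209 0.0526 0.1106]]
side all 1584 s [0.2707 0.2721 0.2845 0.2993 0.2999] t [0.396  0.3993 0.5438 0.5439]
side top 1186 s [0.2705 0.272  0.2841 0.2995 0.2999] t [0.3951 0.3986 0.5433 0.5436]
[ 3  6 15 10 11 10 10 10 12 10 11  6 14  9 15 10  9  9 13 12] [0.2701 0.285 ]
t face [0.542  0.5422 0.5439 0.5441]
foot rect ((465.9200439453125, 39.248680114746094), (102.63818359375, 19.90995216369629), 3.925412893295288) [[0.4169 0.03   0.0609]
 [0.5165 0.0511 0.1122]]
both all 3569 s [0.2711 0.2722 0.2764 0.2986 0.2998] t [0.3965 0.4002 0.5475 0.5486]
both top 1637 s [0.2707 0.2722 0.2835 0.2993 0.2999] t [0.3957 0.3989 0.546  0.5477]
[  6  27  93 172 274 311 281 173  80  42  24  13  28  19  23  20  22  13
  23  20] [0.2701 0.285 ]
t face [0.3974 0.4009 0.5474 0.5487]
foot rect ((468.1087341308594, 40.60097885131836), (107.2674560546875, 21.89699935913086), 3.489278554916382) [[0.4176 0.0305 0.0607]
 [0.52   0.0517 0.112 ]]
```

Emit:
arm_command([
  {"travel":[0,0,-50],"roll":0,"fingers":60},
  {"travel":[0,0,-100],"roll":8,"fingers":60},
  {"travel":[0,0,-125],"roll":16,"fingers":60},
  {"travel":[-30,-25,-125],"roll":24,"fingers":60},
  {"travel":[-60,-50,-125],"roll":32,"fingers":60},
  {"travel":[-95,-75,-125],"roll":40,"fingers":60},
  {"travel":[-130,-105,-125],"roll":48,"fingers":60},
  {"travel":[-165,-130,-125],"roll":56,"fingers":60},
  {"travel":[-200,-160,-125],"roll":64,"fingers":60},
  {"travel":[-230,-185,-125],"roll":65.5,"fingers":60},
])

```text
time: 1.75
tcp_pos: [0.3561, 0.2785, 0.3307]
tool_rot: [[-0.054, 0.999, 0.001], [0.999, 0.054, 0.0], [-0.0, 0.001, -1.0]]
wrist_force: [0.2, 1.4, -0.2]
opening: 0.0602
```

Emit:
arm_command([
  {"travel":[-40,20,0],"roll":0,"fingers":60},
  {"travel":[-80,40,0],"roll":0,"fingers":60},
  {"travel":[-120,60,0],"roll":0,"fingers":60},
  {"travel":[-160,80,0],"roll":0,"fingers":60},
  {"travel":[-192,100,0],"roll":0,"fingers":60},
  {"travel":[-192,100,40],"roll":0,"fingers":60},
  {"travel":[-192,100,85],"roll":0,"fingers":60},
  {"travel":[-192,100,130],"roll":0,"fingers":60},
  {"travel":[-192,100,160],"roll":0,"fingers":60},
  {"travel":[-192,100,160],"roll":0,"fingers":60},
])

```text
time: 2.75
tcp_pos: [0.463, 0.0919, 0.1671]
tool_rot: [[-0.054, 0.998, -0.008], [0.999, 0.054, -0.0], [-0.0, -0.008, -1.0]]
wrist_force: [-0.7, 0.1, 0.1]
opening: 0.06
```

```bash
python3 - <<'E'
from h import *
p,_=cap('side','side1');q,_=cap('scene','scene1')
cv2.imwrite('pics/v1.png',np.hstack([cv2.resize(p[100:350,180:460],(400,357)),cv2.resize(q[60:310,160:440],(400,357))])[:,:,::-1])
E
```

```text
(no output)
```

View pics/v1.png

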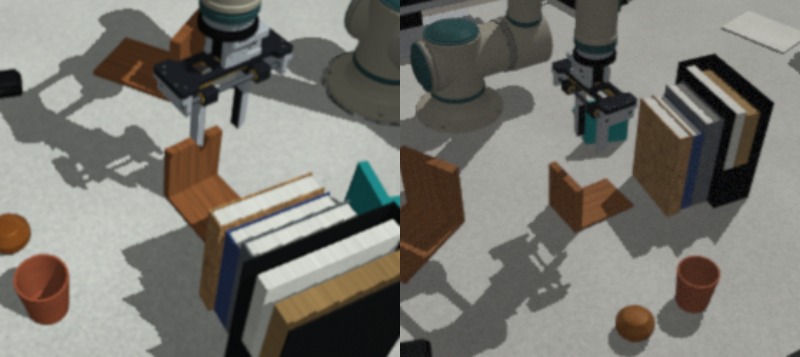

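The fingers are above the plate, on the book side of the raised foot. Next I'll descend and start the push.

Emit:
arm_command([
  {"travel":[0,3,40],"roll":0,"fingers":60},
  {"travel":[0,3,82],"roll":0,"fingers":60},
  {"travel":[0,3,82],"roll":0,"fingers":60},
  {"travel":[-10,3,82],"roll":0,"fingers":60},
  {"travel":[-20,3,82],"roll":0,"fingers":60},
  {"travel":[-28,3,82],"roll":0,"fingers":60},
  {"travel":[-36,3,82],"roll":0,"fingers":60},
  {"travel":[-44,3,82],"roll":0,"fingers":60},
  {"travel":[-52,3,82],"roll":0,"fingers":60},
  {"travel":[-60,3,82],"roll":0,"fingers":60},
])

```text
time: 3.85
tcp_pos: [0.4737, 0.0319, 0.0897]
tool_rot: [[-0.054, 0.999, 0.002], [0.999, 0.054, 0.0], [0.0, 0.002, -1.0]]
wrist_force: [0.6, 0.8, 1.0]
opening: 0.06
```

```bash
python3 - <<'E'
from h import *
p,_=cap('side','side2');q,_=cap('scene','scene2')
cv2.imwrite('pics/v2.png',np.hstack([cv2.resize(p[100:350,180:460],(400,357)),cv2.resize(q[60:310,160:440],(400,357))])[:,:,::-1])
E
```

```text
(no output)
```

View pics/v2.png

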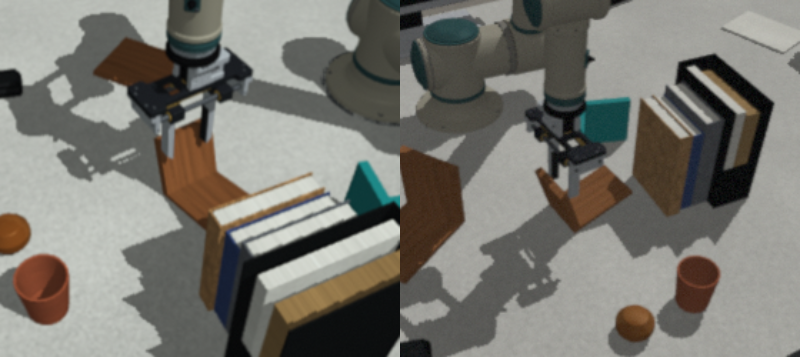

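The bookend is pivoting about its heel, so I'll keep pushing.

Emit:
arm_command([
  {"travel":[-8,0,3],"roll":0,"fingers":60},
  {"travel":[-16,0,5],"roll":0,"fingers":60},
  {"travel":[-24,0,7],"roll":0,"fingers":60},
  {"travel":[-32,0,10],"roll":0,"fingers":60},
  {"travel":[-40,0,12],"roll":0,"fingers":60},
  {"travel":[-48,0,12],"roll":0,"fingers":60},
  {"travel":[-55,0,12],"roll":0,"fingers":60},
  {"travel":[-60,0,12],"roll":0,"fingers":60},
  {"travel":[-60,0,12],"roll":0,"fingers":60},
])

```text
time: 4.85
tcp_pos: [0.4768, -0.0291, 0.0775]
tool_rot: [[-0.052, 0.999, 0.001], [0.999, 0.052, -0.001], [-0.001, 0.001, -1.0]]
wrist_force: [0.5, -0.1, 0.1]
opening: 0.0601
```

```bash
python3 - <<'E'
from h import *
p,_=cap('side','side3');q,_=cap('scene','scene3')
cv2.imwrite('pics/v3.png',np.hstack([cv2.resize(p[100:350,180:460],(400,357)),cv2.resize(q[60:310,160:440],(400,357))])[:,:,::-1])
E
```

```text
(no output)
```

View pics/v3.png

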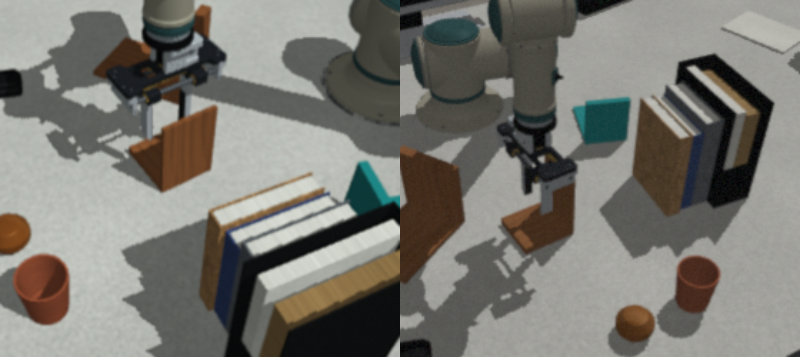

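```bash
cat > m.py <<'E'
from h import *
import sys
np.set_printoptions(precision=4,suppress=True)
def plane(P):
    P=P[~np.isnan(P).any(1)]; m=np.median(P,0)
    for _ in range(8):
        n=np.linalg.svd(P-m,full_matrices=False)[2][2]; r=(P-m)@n; P=P[abs(r)<max(.002,2*r.std())]; m=P.mean(0)
    return m,n*np.sign(n[1]),len(P)
def be(k,y0,y1):
    for nm in('scene','side'):
        X,p=cloud(nm+k);X=X.reshape(-1,3);c=p.reshape(-1,3).astype(int)
        br=(c[:,0]-c[:,2]>25)&(X[:,0]>.38)&(X[:,0]<.6)&(X[:,1]>y0)&(X[:,1]<y1)
        lo=X[br&(X[:,2]>.004)&(X[:,2]<.026)]; hi=X[br&(X[:,2]>.05)&(X[:,2]<.15)]
        for l,q in(('low',lo),('high',hi)):
            if len(q)>20: print(nm,l,len(q),cv2.minAreaRect((q[:,:2]*1000).astype(np.float32)),np.percentile(q,[1,99],0).ravel())
        if len(hi)>50: print(nm,'plane',plane(hi))
be(sys.argv[1],float(sys.argv[2]),float(sys.argv[3]))
E
python3 m.py 3 -.1 .07
python3 - <<'E'
from h import *
X,_=cloud('scene3'); X=X.reshape(-1,3); q=X[(X[:,2]>.05)&(X[:,2]<.2)&(X[:,0]>.25)&(X[:,0]<.42)&(X[:,1]>-.25)&(X[:,1]<-.1)]
print(np.percentile(q,[1,99],0))
E
```

```text
scene low 984 ((473.6177978515625, -25.853652954101562), (104.89251708984375, 108.87522888183594), 1.7336825132369995) [ 0.4231 -0.0794  0.0051  0.5251  0.0268  0.023 ]
scene high 217 ((473.58489990234375, 24.733386993408203), (100.20195007324219, 8.050869941711426), 4.015133857727051) [0.4251 0.0221 0.0511 0.5216 0.0315 0.1335]
scene plane (array([0.4935, 0.0252, 0.0817]), array([-0.0499,  0.9987, -0.0085]), 190)
side low 655 ((470.2067565917969, -25.575702667236328), (100.97348022460938, 112.24549865722656), 3.462057113647461) [ 0.4206 -0.0786  0.0045  0.5213  0.0314  0.0252]
side high 1216 ((467.2762451171875, -2.956432342529297), (102.8238525390625, 69.52681732177734), 2.1633453369140625) [0.4177 0.0211 0.0507 0.517  0.0324 0.1469]
side plane (array([0.4686, 0.0285, 0.1006]), array([-0.049 ,  0.9988, -0.0025]), 1021)
[[ 0.28312742 -0.22937346  0.05124103]
 [ 0.39587922 -0.14428971  0.14419986]]
```

Emit:
arm_command([
  {"travel":[-25,4,-4],"roll":0,"fingers":60},
  {"travel":[-50,8,-4],"roll":0,"fingers":60},
  {"travel":[-72,10,-4],"roll":0,"fingers":60},
  {"travel":[-72,10,0],"roll":0,"fingers":60},
  {"travel":[-72,10,20],"roll":0,"fingers":60},
  {"travel":[-72,10,40],"roll":0,"fingers":60},
  {"travel":[-72,10,50],"roll":0,"fingers":60},
])

```text
time: 5.65
tcp_pos: [0.4889, -0.0984, 0.026]
tool_rot: [[-0.053, 0.999, -0.002], [0.999, 0.053, 0.001], [0.001, -0.002, -1.0]]
wrist_force: [-0.3, -0.5, -0.6]
opening: 0.0597
```

```bash
python3 - <<'E'
from h import *
p,_=cap('side','side4');q,_=cap('scene','scene4');print(manip.get_state()['tcp_pos'],manip.get_state()['wrist_force'])
cv2.imwrite('pics/v4.png',np.hstack([cv2.resize(p[100:350,180:460],(400,357)),cv2.resize(q[60:310,160:440],(400,357))])[:,:,::-1])
E
```

```text
[ 0.48897806 -0.09858146  0.0261974 ] [-0.70957574 -0.85947756  0.61172796]
```

View pics/v4.png

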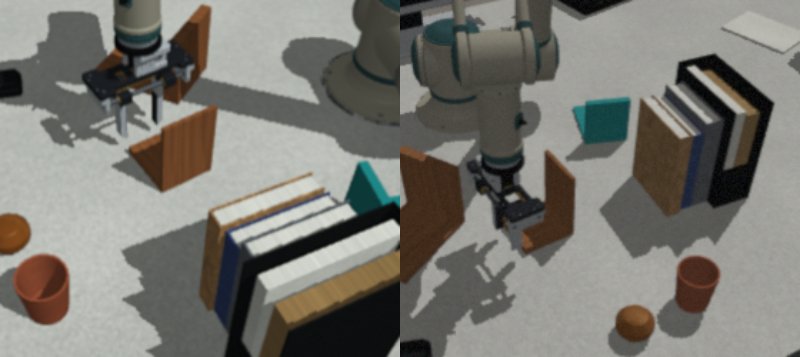

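Emit:
arm_command([
  {"travel":[0,-5,9],"roll":0,"fingers":60},
  {"travel":[0,-5,18],"roll":0,"fingers":60},
  {"travel":[4,-5,18],"roll":0,"fingers":60},
  {"travel":[9,-5,18],"roll":0,"fingers":60},
  {"travel":[14,-5,18],"roll":0,"fingers":60},
  {"travel":[20,-5,18],"roll":0,"fingers":60},
  {"travel":[27,-4,18],"roll":0.5,"fingers":60},
  {"travel":[34,-3,18],"roll":1,"fingers":60},
  {"travel":[41,-2,18],"roll":1.5,"fingers":60},
  {"travel":[48,-1,18],"roll":2,"fingers":60},
])

```text
time: 6.75
tcp_pos: [0.4856, -0.0502, 0.0085]
tool_rot: [[-0.018, 1.0, -0.002], [1.0, 0.018, 0.001], [0.001, -0.002, -1.0]]
wrist_force: [-0.4, -2.6, 1.2]
opening: 0.0601
```

```bash
python3 - <<'E'
from h import *
p,_=cap('side','side5');q,_=cap('scene','scene5');print(manip.get_state()['tcp_pos'],manip.get_state()['wrist_force'])
cv2.imwrite('pics/v5.png',np.hstack([cv2.resize(p[100:350,180:460],(400,357)),cv2.resize(q[60:310,160:440],(400,357))])[:,:,::-1])
E
python3 m.py 5 -.08 .11
```

```text
[ 0.48538598 -0.0492734   0.00830134] [ 0.67638492 -0.0994242  -0.63622185]
scene low 516 ((480.3449401855469, 14.572921752929688), (100.51600646972656, 107.67137908935547), 4.174026012420654) [ 0.4353 -0.0374  0.0044  0.5293  0.0662  0.0247]
scene high 596 ((505.09747314453125, 0.6374130249023438), (129.13595581054688, 171.430419921875), 13.611069679260254) [ 0.4296 -0.074   0.0512  0.5309  0.0713  0.1456]
scene plane (array([0.4791, 0.0643, 0.1   ]), array([-0.0167,  0.9999,  0.0005]), 477)
side low 711 ((473.7315673828125, 11.252628326416016), (102.09097290039062, 117.3609848022461), 1.4585533142089844) [ 0.4264 -0.0417  0.0045  0.5249  0.0691  0.0251]
side high 1294 ((490.4783020019531, 14.337783813476562), (99.02310180664062, 147.70799255371094), 20.028244018554688) [ 0.4237 -0.0309  0.0513  0.5367  0.0697  0.147 ]
side plane (array([0.4743, 0.0674, 0.1011]), array([-0.0193,  0.9998,  0.0009]), 1102)
```

View pics/v5.png

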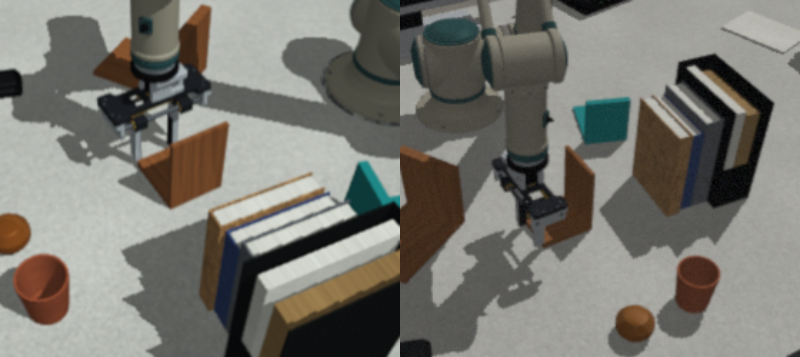

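Emit:
arm_command([
  {"travel":[8,0,0],"roll":0.5,"fingers":60},
  {"travel":[18,1,0],"roll":1,"fingers":60},
  {"travel":[28,1,0],"roll":1.5,"fingers":60},
  {"travel":[38,2,0],"roll":2,"fingers":60},
  {"travel":[48,2,0],"roll":3,"fingers":60},
  {"travel":[58,3,0],"roll":4,"fingers":60},
  {"travel":[68,4,0],"roll":5,"fingers":60},
  {"travel":[78,5,0],"roll":5.5,"fingers":60},
  {"travel":[88,5,0],"roll":6,"fingers":60},
  {"travel":[98,6,0],"roll":6,"fingers":60},
])

```text
time: 7.85
tcp_pos: [0.4892, 0.0498, 0.0084]
tool_rot: [[0.086, 0.996, -0.003], [0.996, -0.086, 0.003], [0.002, -0.003, -1.0]]
wrist_force: [0.2, -2.4, -0.4]
opening: 0.0597
```

```bash
python3 - <<'E'
from h import *
p,_=cap('side','side6');q,_=cap('scene','scene6');s=manip.get_state();print(s['tcp_pos'],s['wrist_force'],s['tool_rot'])
cv2.imwrite('pics/v6.png',np.hstack([cv2.resize(p[100:350,180:460],(400,357)),cv2.resize(q[60:310,160:440],(400,357))])[:,:,::-1])
A,_=cloud('scene6');X=A.reshape(-1,3);n=np.array([.085,.996,0]);e=np.array([.996,-.085,0])
t=X@e;s=X@n
k=(X[:,2]>.05)&(X[:,2]<.14)&(s>.12)&(s<.215)&(t>.38)&(t<.56);print('be t',np.percentile(t[k],[1,99]),'s',np.percentile(s[k],[1,50,99]))
k=(X[:,2]>.17)&(X[:,2]<.205)&(s>.265)&(s<.295)&(t>.3)&(t<.65);print('b1 t',np.percentile(t[k],[1,99]))
k=(X[:,2]>.16)&(X[:,2]<.19)&(s>.262)&(s<.28)&(t>.42)&(t<.53);print('b1 s',np.percentile(s[k],50))
E
python3 m.py 6 0.03 .205
```

```text
[0.48964635 0.05045871 0.00858223] [0.92438396 0.11371524 0.52597056] [[ 0.08504604  0.99637496 -0.00202775]
 [ 0.99637132 -0.08503849  0.00355593]
 [ 0.0033706  -0.00232281 -0.99999162]]
be t [0.42633978 0.52678226] s [0.20440469 0.20693106 0.21388142]
b1 t [0.39885483 0.54784852]
b1 s 0.2741575642265523
scene low 509 ((490.2936706542969, 115.25650787353516), (108.45703887939453, 101.84606170654297), 87.57982635498047) [0.4509 0.0631 0.0053 0.5416 0.1698 0.0251]
scene high 585 ((499.923583984375, 108.96389770507812), (101.1279525756836, 142.3740997314453), 6.53765869140625) [0.4443 0.0629 0.0509 0.5427 0.1734 0.146 ]
scene plane (array([0.4948, 0.1655, 0.1007]), array([0.0883, 0.9961, 0.    ]), 466)
side low 639 ((508.4259033203125, 93.89767456054688), (143.81881713867188, 81.18900299072266), 46.78837203979492) [0.4374 0.0566 0.0046 0.5383 0.1659 0.0238]
side high 872 ((492.7990417480469, 106.65380859375), (100.90055084228516, 140.9403533935547), 4.104645252227783) [0.4407 0.0632 0.055  0.5392 0.1733 0.1481]
side plane (array([0.4978, 0.1675, 0.1193]), array([0.0851, 0.9964, 0.0057]), 681)
```

View pics/v6.png

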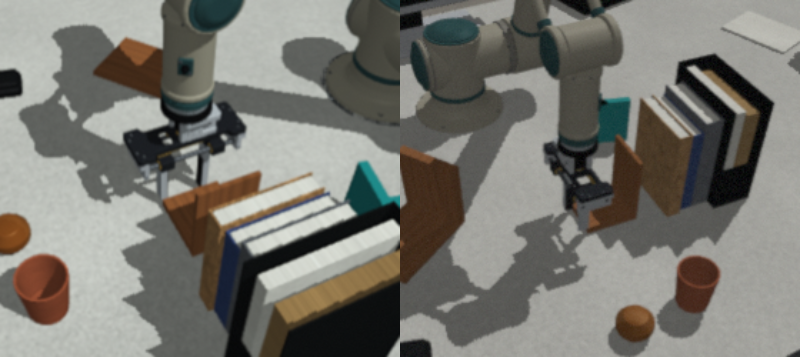

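Square and centred, about 64 mm to go. I'll push straight along tool x and slow down near contact.

Emit:
arm_command([
  {"travel":[8,0,0],"roll":0,"fingers":60},
  {"travel":[17,0,0],"roll":0,"fingers":60},
  {"travel":[26,0,0],"roll":0,"fingers":60},
  {"travel":[35,0,0],"roll":0,"fingers":60},
  {"travel":[42,0,0],"roll":0,"fingers":60},
  {"travel":[48,0,0],"roll":0,"fingers":60},
  {"travel":[52,0,0],"roll":0,"fingers":60},
  {"travel":[55,0,0],"roll":0,"fingers":60},
  {"travel":[57,0,0],"roll":0,"fingers":60},
  {"travel":[58,0,0],"roll":0,"fingers":60},
])

```text
time: 8.95
tcp_pos: [0.4946, 0.1083, 0.0088]
tool_rot: [[0.085, 0.996, -0.002], [0.996, -0.085, 0.003], [0.003, -0.002, -1.0]]
wrist_force: [-0.7, -2.0, -1.2]
opening: 0.06
```

Emit:
arm_command([
  {"travel":[1,0,0],"roll":0,"fingers":60},
  {"travel":[2,0,0],"roll":0,"fingers":60},
  {"travel":[3,0,0],"roll":0,"fingers":60},
  {"travel":[4,0,0],"roll":0,"fingers":60},
])

```text
time: 9.35
tcp_pos: [0.4949, 0.1115, 0.0088]
tool_rot: [[0.084, 0.996, -0.002], [0.996, -0.084, 0.002], [0.002, -0.002, -1.0]]
wrist_force: [0.2, -5.5, -0.1]
opening: 0.0599
```

Emit:
arm_command([
  {"travel":[1,0,0],"roll":0,"fingers":60},
  {"travel":[2,0,0],"roll":0,"fingers":60},
])

```text
time: 9.55
tcp_pos: [0.4951, 0.112, 0.0088]
tool_rot: [[0.083, 0.997, -0.002], [0.997, -0.083, -0.001], [-0.001, -0.002, -1.0]]
wrist_force: [0.2, -8.0, -0.6]
opening: 0.0599
```

```bash
cat > m2.py <<'E'
from h import *
import sys
k0=sys.argv[1]
p,_=cap('side','side'+k0);q,_=cap('scene','scene'+k0);s=manip.get_state();print(s['time'],s['tcp_pos'],s['wrist_force'])
cv2.imwrite(f'pics/v{k0}.png',np.hstack([cv2.resize(p[100:350,180:460],(400,357)),cv2.resize(q[60:310,160:440],(400,357))])[:,:,::-1])
n=np.array([.085,.996,0]);e=np.array([.996,-.085,0])
for c in('scene','side'):
    A,_=cloud(c+k0);X=A.reshape(-1,3)
    t=X@e;s=X@n
    for nm,z0,z1 in(('z.03-.08',.03,.08),('z.1-.143',.1,.143)):
        k=(X[:,2]>z0)&(X[:,2]<z1)&(s>.245)&(s<.285)&(t>.44)&(t<.51)
        if k.sum()>10: print(c,nm,'inner plate s',k.sum(),np.percentile(s[k],[10,50,90]))
    k=(X[:,2]>.135)&(X[:,2]<.15)&(s>.24)&(s<.276)&(t>.38)&(t<.56)
    if k.sum()>10: print(c,'top be t',np.percentile(t[k],[1,99]),'s',np.percentile(s[k],[1,50,99]))
    k=(X[:,2]>.16)&(X[:,2]<.19)&(s>.262)&(s<.285)&(t>.42)&(t<.53)
    if k.sum()>10: print(c,'b1 s',np.percentile(s[k],50))
    k=(X[:,2]>.19)&(X[:,2]<.205)&(s>.265)&(s<.31)&(t>.35)&(t<.6)
    if k.sum()>10: print(c,'b1top s',np.percentile(s[k],[1,50,99]),np.percentile(t[k],[1,99]))
E
python3 m2.py 7
```

```text
9.65 [0.49512512 0.11205866 0.00882223] [-0.27342628 -6.03050754  0.157423  ]
scene z.03-.08 inner plate s 179 [0.26570925 0.26728399 0.26896977]
scene z.1-.143 inner plate s 194 [0.26577708 0.26734183 0.26977722]
scene top be t [0.39698854 0.54468078] s [0.26534308 0.27183582 0.27594616]
scene b1 s 0.2752770710928134
scene b1top s [0.27307029 0.29056364 0.30570869] [0.3993055  0.54645497]
side b1top s [0.27152772 0.2880282  0.30397061] [0.39685364 0.54318821]
```

View pics/v7.png

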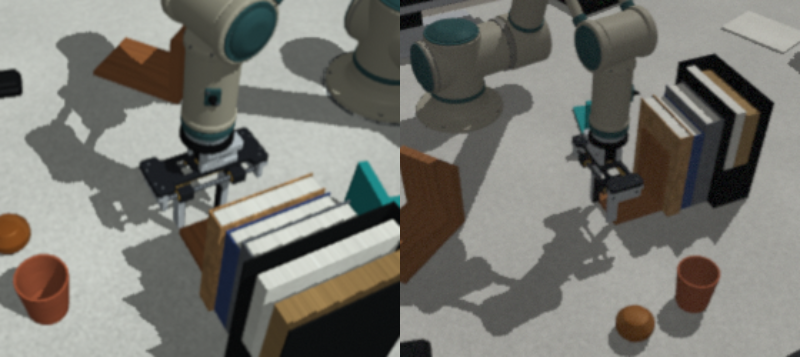

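The push force rose to 8 N, and the inner plate face plus 8 mm coincides with the book face, so it is in contact. I'll add a slight extra press, then retreat.

Emit:
arm_command([
  {"travel":[2,0,0],"roll":0,"fingers":60},
  {"travel":[3,0,0],"roll":0,"fingers":60},
  {"travel":[3,0,0],"roll":0,"fingers":60},
])

```text
time: 9.95
tcp_pos: [0.4952, 0.1124, 0.0089]
tool_rot: [[0.08, 0.997, -0.003], [0.997, -0.08, -0.006], [-0.006, -0.002, -1.0]]
wrist_force: [-0.5, -10.5, 0.1]
opening: 0.0599
```

Emit:
arm_command([
  {"travel":[-4,0,0],"roll":0,"fingers":60},
  {"travel":[-14,0,0],"roll":0,"fingers":60},
  {"travel":[-30,0,0],"roll":0,"fingers":60},
  {"travel":[-50,0,-20],"roll":0,"fingers":60},
  {"travel":[-70,0,-50],"roll":0,"fingers":60},
  {"travel":[-90,0,-90],"roll":0,"fingers":60},
  {"travel":[-100,0,-140],"roll":0,"fingers":60},
  {"travel":[-100,0,-180],"roll":0,"fingers":60},
  {"travel":[-100,0,-200],"roll":0,"fingers":60},
  {"travel":[-100,0,-200],"roll":0,"fingers":60},
])

```text
time: 10.95
tcp_pos: [0.49, 0.0137, 0.2129]
tool_rot: [[0.081, 0.997, 0.005], [0.997, -0.081, -0.005], [-0.005, 0.006, -1.0]]
wrist_force: [0.1, 0.2, -0.2]
opening: 0.0598
```

```bash
python3 m2.py 8; python3 m.py 8 .1 .229; python3 - <<'E'
from h import *
for n in('scene','side'):
  a,_=cloud(n+'0');b,_=cloud(n+'8')
  for k,(u,v) in {'scene':{'pw':(324,284),'cup':(367,262),'mouse':(169,317)},'side':{'pw':(187,262),'cup':(210,305),'mouse':(177,160)}}[n].items(): print(n,k,b[v,u]-a[v,u])
E
```

```text
11.05 [0.48729436 0.01400478 0.20890349] [-0.68469369 -0.82629246 -1.31916275]
scene z.03-.08 inner plate s 172 [0.26590089 0.26771102 0.26925807]
scene z.1-.143 inner plate s 184 [0.26623233 0.2677493  0.26996492]
scene top be t [0.39897664 0.54043307] s [0.26502079 0.27145427 0.27577207]
scene b1 s 0.27544690279227074
scene b1top s [0.27364285 0.29040393 0.30542279] [0.3984725  0.54757883]
side b1top s [0.27222523 0.28841174 0.30424325] [0.3967556  0.54317008]
scene low 937 ((501.0325927734375, 177.65286254882812), (111.76493835449219, 126.07466125488281), 85.05631256103516) [0.4413 0.1216 0.0044 0.5481 0.2283 0.0238]
scene high 543 ((510.98590087890625, 224.094970703125), (9.792825698852539, 119.33378601074219), 89.99202728271484) [0.4571 0.2208 0.0509 0.5674 0.2289 0.1459]
scene plane (array([0.5074, 0.2254, 0.0999]), array([0.0625, 0.998 , 0.0013]), 414)
side low 371 ((542.2826538085938, 164.44044494628906), (130.33807373046875, 40.335689544677734), 53.266170501708984) [0.4922 0.1215 0.0057 0.5647 0.2269 0.0185]
side high 29 ((564.295654296875, 226.17547607421875), (5.472412109375, 1.283398151397705), 77.11414337158203) [0.5633 0.224  0.0547 0.5654 0.2287 0.1476]
scene pw [-0.00085543  0.00071837 -0.00144263]
scene cup [ 0.00062259 -0.00067429  0.00103862]
scene mouse [-3.73128351e-04  5.04648972e-05 -5.38286472e-04]
side pw [0.00012958 0.0009735  0.00125483]
side cup [-0.00015431 -0.00086907 -0.00141948]
side mouse [-0.00112135 -0.00604586 -0.00492947]
```

View pics/v8.png

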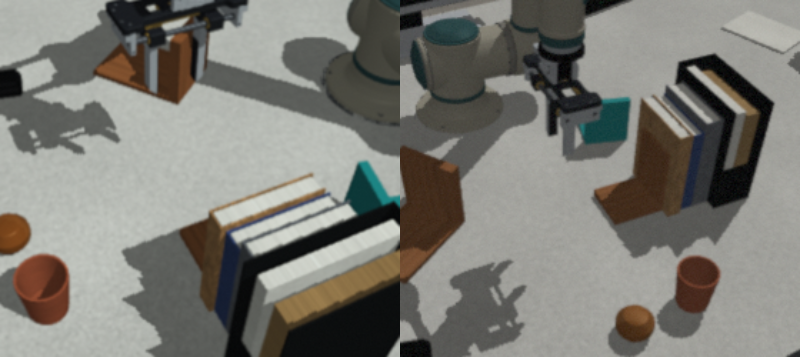

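```bash
python3 - <<'E'
from h import *
np.set_printoptions(precision=4,suppress=True)
X,_=cloud('scene8');X=X.reshape(-1,3);n=np.array([.085,.996,0]);e=np.array([.996,-.085,0]);s=X@n;t=X@e
k=(X[:,2]>.03)&(X[:,2]<.135)&(s>.262)&(s<.2725)&(t>.40)&(t<.56)
print('plate inner slope',np.polyfit(t[k],s[k],1),np.percentile(t[k],[1,99]))
k=(X[:,2]>.155)&(X[:,2]<.19)&(s>.268)&(s<.283)&(t>.40)&(t<.545)
print('book slope',np.polyfit(t[k],s[k],1))
k=(X[:,2]>.004)&(X[:,2]<.03)&(s>.13)&(s<.26)&(t>.38)&(t<.56)
print('foot t',np.percentile(t[k&(X[:,2]>.012)],[1,50,99]),np.percentile(s[k&(X[:,2]>.012)],[1,99]))
E
```

```text
plate inner slope [0.0062 0.2648] [0.4256 0.5268]
book slope [0.0055 0.2729]
foot t [0.4267 0.4785 0.5267] [0.1652 0.2591]
```

```bash
python3 - <<'E'
from plant import manip
s=manip.get_state();print(s['time'],abs(s['qvel']).max(),s['wrist_force']);print(manip.sign_off())
E
```

```text
11.05 1.957180698093225 [-0.68469369 -0.82629246 -1.31916275]
the job is handed in; nothing more can be done
None
```

The job is done and handed in at 11.05 s: the small wooden bookend stands upright against book1. Hand-in reports no verdict, so the result rests on my own measurements below.

I pushed the raised foot away from the books at about 80–90 mm height until the bookend tipped onto its sole. Then I pushed the end of the foot low with both fingers, turning it about 8° on the way. At the book the push force rose to about 10 N. Finally I backed off and raised the arm.

| Last check (camera depth) | Result |
|---|---|
| Gap between back and book face | under 1 mm |
| Squareness to the book | within 0.001 rad |
| Middle of bookend from middle of book | about 3 mm |
| Shift of book1 | about 1 mm |
| Shift of pen cup and paperweight | 2 mm or less |
| Gripper | clear, about 0.21 m up |

- **Mouse:** one side-camera pixel on it read about 8 mm different, while the scene camera showed under 1 mm. The arm never went near it, so I put this down to edge noise.
- **Plane fit:** one early plane fit suggested a skew of about 0.02 rad. My search window had cut the data off at the books, and a cleaner fit gave the value in the table.

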